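# Hasp a slide case shut

### The job

Shut the slide case and fasten it: slide its lid fully home, swing the sprung slotted hasp over the catch on the lid, and keep the hasp pressed down while you turn the catch across it, so that the hasp stays down by itself when you let go. Leave all the other things on the bench where they are.

Things in the scene. Friction and masses are not known exactly. Their poses are not given: they have to be found in the camera images.
- slide_case: Grey case 210 long (x) x 116 wide (y) x 66 mm high (guide strips on its sides to 69), fixed on the bench. Origin: centre of the underside; x along the case, away from its hasp end; z up. Block with the hasp's hinge: x -105 to -77 mm, top 64 mm up. White lid 180 x 100 x 8 mm slides along x, upper face 64 mm above the underside; rib 70 x 8 x 7 mm across it, at x = 95 mm when shut.
- lid (a joint): How far the white sliding lid is open, m: 0 fully home (against the hasp-end block), grows as the lid (and the catch on it) moves along the case's +x, at most 0.07. Slides with about 2.5 N of friction.
- catch (a joint): Angle of the steel turn catch on the lid about the vertical, rad, counter-clockwise from above; 0: its long way lies along the case's x, in line with the hasp's slot, so that the slot passes over it; near 1.57 or -1.57: across the slot (stops at +-1.6). Stays where it is left.
- catch_grip (a point): Centre of the catch's thumb piece: upright steel block 24 long (its own x) x 9 wide (y) x 15 mm high (z) on a round neck, 8 mm across and 7 mm high, that stands on the lid. This point is 14.5 mm above the lid's upper face; with the lid home it is 45 mm along the case's x from the hasp's hinge axis.
- hasp (a joint): Angle of the steel hasp, rad: 0 lying flat on the lid, pointing along the case's +x; 1.57 upright. A spring swings it open to about 1.9 (leaning outward; stop at 2.0) and pushes with about 4 N at the slot when it is held flat. Held down by a catch turned across it, it rests at about 0.08. Strap and catch block one another.
- hasp_hinge (a point): Middle of the hasp's hinge axis, 80 mm from the case's centre along its -x, 65.5 mm above its underside; axis along the case's y.
- hasp_slot (a point): Centre of the hasp's slot, 45 mm from the hinge axis; x along the strap away from the hinge, z out of the face that is uppermost when flat. Strap: 3 mm thick, 48 mm wide, reaching 76 mm from the hinge. Slot: 36 mm long (28 to 64 mm from the hinge), 14 mm wide, a 17 mm wide rail on either side of it.
- forceps: Bystander: steel forceps, 130 x 13 x 10 mm, lying beside the case. Origin: middle of the underside, long along its y.
- beaker: Bystander: small clear beaker, 45 mm across, 60 mm high, beside the case. Origin: centre of the underside.
- timer: Bystander: flat white bench timer, 68 x 68 x 19 mm. Origin: centre of the underside.
- petri: Bystander: petri dish, 91 mm across, 16 mm high. Origin: centre of the underside.
- stain_bottle: Bystander: small brown bottle with a white cap, 34 mm across, 78 mm high. Origin: centre of the underside.

How it is judged:
On the way, in this order (a step that is already met when the one before it is completed fails the run):
1. the lid is slid fully home (value of joint lid below 0.003 m), for 0.2 s.
2. the hasp lies down over the catch, which stands in its slot (value of joint hasp below 0.12 rad), for 0.1 s.
At the end, for the whole second after the job is handed in: The lid is home within 4 mm, the hasp stays down over the catch by itself (angle below 0.15 rad, at rest) and the catch is turned across the slot (at least 1.1 rad either way from in line) (value of joint lid below 0.004 m and value of joint hasp below 0.15 rad and velocity of joint hasp below 0.05 rad/s and (value of joint catch above 1.1 rad or value of joint catch below -1.1 rad)); the robot touches nothing.
It fails at once if the forceps is moved by more than 20 mm (distance of forceps from where it was at the start of the episode above 0.02 m).
It fails at once if the beaker is moved by more than 20 mm (distance of beaker from where it was at the start of the episode above 0.02 m).
It fails at once if the timer is moved by more than 20 mm (distance of timer from where it was at the start of the episode above 0.02 m).
It fails at once if the petri is moved by more than 20 mm (distance of petri from where it was at the start of the episode above 0.02 m).
It fails at once if the stain bottle is moved by more than 20 mm (distance of stain_bottle from where it was at the start of the episode above 0.02 m).
It also fails if it takes over 64 s, if anything falls off the work surface, if the arm or the gripper's body presses on something with over 40 N, if the wrist force passes 120 N, or if a joint passes its speed limit or range.

### The arm

A 6-joint arm with a two-finger parallel gripper is mounted at the origin on a cart in front of the work surface, level with it; the furniture and walls round the work are solid. World frame = base frame: x ahead of the robot, y to its left, z up, the work surface at z = 0. Lengths are in m, angles in rad, forces in N, time in s.
With the tool pointing down it reaches from about 0.35 to 0.85 m from the base axis. Payload 8.1 kg.
Tool frame: the origin (TCP) lies where the fingers leave the gripper's body, on its centre line; the fingertips stand 84 mm ahead of it and the grasp point (between the pads) lies 65 mm ahead of it (robot.hold_point_z is the distance from the TCP to the grasp point, in m); z points along the fingers, y is the direction in which the jaws open and shut (so a half turn about z gives the same grasp; the last joint's range is limited). The gripper opens to 93 mm and grips with 3 to 60 N. Pads are 15 mm wide; open, the fingers measure 128 mm over their backs; the gripper's body (75 mm by 188 mm) begins 65 mm behind the grasp point.
Start: joints at [1.12, 0.13, 1.488, -0, 1.523, -0.085], TCP at [0.215, 0.56, 0.303] pointing down, gripper open.
Joint ranges: [-2.96, 2.96], [-0.89, 2.26], [0.02, 2.5], [-1.34, 4.48], [0, 2.73], [-2.66, 2.66]. Speed limits (rad/s): [2.39, 2.39, 2.79, 3.14, 3.14, 3.14].

### API

Orientations are given as a rotation vector (axis times angle).
In Python, from plant import robot gives the robot as it stands.
- The arm moves only by the tool drive_tool, never from a script. Its argument "rows" is text: rows parted by semicolons, each of 7 numbers parted by spaces: the shift along the world's x, y, z in m, then the turn, a rotation vector about the world's x, y, z in degrees, then the opening in per cent of the stroke, from 0 (shut) to 100 (fully open). In form: x y z rx ry rz grip; .... A call has 1 to 20 rows; each row shifts and turns the commanded pose from where the row before left it; what a row does not reach is not made up. A row lasts 1/8 s, in which the tool goes at most 62.5 mm and 10.7 degrees, less where a joint would pass 70% of its speed; a pose out of reach is approached as far as the arm can. A call is refused whole if a number of a shift passes 0.0625 or a number of a turn 10.7, either way. A call with a gripper value outside its range is refused whole. The fingers move at their own pace and stop on an object; "squeeze" is the grip in N (left out, the last holds). Time passes only in rows, so rows that do not move let the fingers close. It gives the time, the measured TCP pose, the force and the opening at its end, in the units of the state.
- robot.read_state(): the state, without advancing time (a new reading comes with each control period).
- robot.read_camera(name): name is "scene" or "top" or "wrist"; returns the picture (400x640x3 uint8, red, green, blue); there is no depth.
- robot.get_calibration(name): a dict with "K" (3x3 intrinsics, pixels), "R" (3x3) and "t" (3): a world point X has camera coordinates R X + t. Camera axes: x right, y down, z forward; pixel columns grow to the right and rows downward; lengths in m; the calibration is good to about 2 mm. The wrist camera is an equidistant fisheye: a pixel r from the principal point sees the ray r / f radians off the axis. A picture is of the moment at which its call begins: read the wrist's pose just before it. get_calibration takes no time and is no camera call; for the wrist camera it gives the pose at the moment of the call.
- robot.close_job(): hands the job in, once; it reports no verdict.
The state is a dict: "t": time; "q": joint angles; "dq": joint speeds; "joint_torque": joint torques, N m; "tool_pos": TCP position; "orientation": TCP orientation; "force": force on the tool from outside, world axes, zero at the start; "wrist_torque": the same for the moment, N m; "opening": finger opening in m.
Only numpy, scipy, OpenCV 4.12 (cv2) and the standard library are available. Lean on these libraries where they do the work, as an engineer would, in place of code of your own. Each camera call takes 0.05 s, during which the arm holds its last target. There are 200 camera calls.

## Working session

There is one attempt and no reset: what is moved stays moved. The work goes in short steps, Python scripts to look and compute and a tool call to move; the robot and the scene stay as the last step left them, time stands still between calls to the robot, and variables do not carry over. Pictures are saved under pics/ and viewed, about 8 in all and at most 12, crops included, and the job is handed in when it is done.

Besides the shell and the picture viewer there is one more tool, called after "Request:" as a command line: name --argument value ..., lists and objects as JSON in quotes. drive_tool: Moves the arm, as the interface text tells. Its arguments: {"type":"object","properties":{"rows":{"type":"string"},"squeeze":{"type":"number"}},"required":["rows"]}

```bash
mkdir -p pics; ls; cat > h.py <<'E'
import numpy as np, cv2
from plant import robot
def snap(n,f):
    im=robot.read_camera(n); cv2.imwrite('pics/'+f,im[:,:,::-1]); return im
def ray(n,u,v,cal=None):
    c=cal or robot.get_calibration(n); K,R,t=map(np.array,(c['K'],c['R'],c['t']))
    x=(u-K[0,2])/K[0,0]; y=(v-K[1,2])/K[1,1]
    if n=='wrist':
        r=np.hypot(x,y); d=np.array([x/r*np.sin(r),y/r*np.sin(r),np.cos(r)]) if r>0 else np.array([0,0,1.])
    else: d=np.array([x,y,1.])
    return -R.T@t, R.T@d
def onz(n,u,v,z,cal=None):
    o,d=ray(n,u,v,cal); return o+d*(z-o[2])/d[2]
def proj(n,X):
    c=robot.get_calibration(n); p=np.array(c['R'])@X+np.array(c['t']); K=np.array(c['K'])
    if n=='wrist':
        r=np.hypot(p[0],p[1]); a=np.arctan2(r,p[2]); p=np.array([p[0]/r*a,p[1]/r*a,1])
    q=K@(p/p[2]); return q[:2]
E
python3 - <<'E'
from h import *
a=snap('top','top0.png'); b=snap('scene','scene0.png')
for n in('top','scene'):
    c=robot.get_calibration(n); print(n,c['K'][0][0],-np.array(c['R']).T@c['t'])
print(robot.read_state())
E
```

```text
pics
top 406.6188152374026 [ 0.43701485 -0.10432007  1.22929015]
scene 491.8439502803976 [-0.05902191 -1.03441921  0.73958492]
{'t': 0.1, 'q': array([ 1.11958504e+00,  1.31064655e-01,  1.48914886e+00, -1.85845838e-05,
        1.52301616e+00, -8.53802641e-02]), 'dq': array([-0.00186686, -0.00087606, -0.00244928, -0.00121537, -0.00032156,
        0.00041834]), 'joint_torque': array([ 1.48172643e-03, -5.61346614e+01, -4.93091297e+01,  7.71030108e-02,
        2.91590887e-02, -1.21771222e-04]), 'tool_pos': array([0.21444579, 0.55997066, 0.3018166 ]), 'orientation': array([-5.71369706e-01, -3.08877336e+00,  2.48683198e-03]), 'force': array([-0.11093597,  0.17124573,  0.51518586]), 'wrist_torque': array([ 0.02524645,  0.00093162, -0.00067658]), 'opening': 0.09258165714269918}
```

View pics/top0.png

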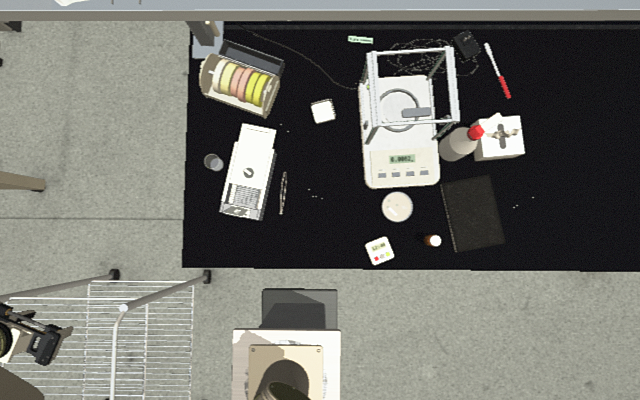

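View pics/scene0.png

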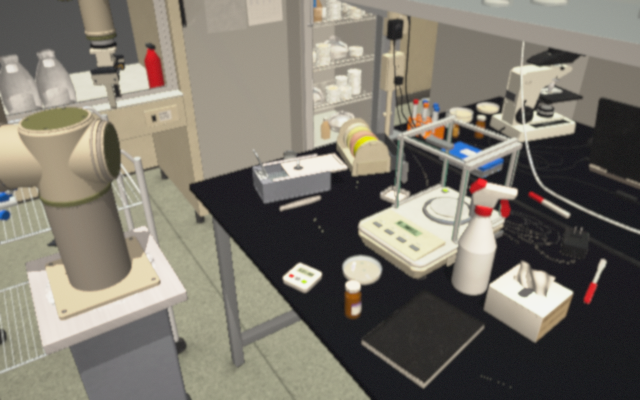

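The top view shows the case at about (222–277, 124–220), with its hasp end at the bottom and the lid protruding at the top. The forceps are at (283,193) and the beaker at (213,161). I'll measure the case from an enlarged crop.

```bash
python3 - <<'E'
from h import *
im=cv2.imread('pics/top0.png')
c=cv2.resize(im[115:230,195:305],None,fx=5,fy=5,interpolation=cv2.INTER_CUBIC); cv2.imwrite('pics/crop1.png',c)
for u,v,z in [(222,212,.064),(262,220,.064),(277,128,.064),(240,124,.064),(249,173,.078)]: print(u,v,onz('top',u,v,z).round(3))
E
```

```text
222 212 [0.495 0.184 0.064]
262 220 [0.473 0.068 0.064]
277 128 [0.742 0.029 0.064]
240 124 [0.754 0.137 0.064]
249 173 [0.607 0.105 0.078]
```

View pics/crop1.png

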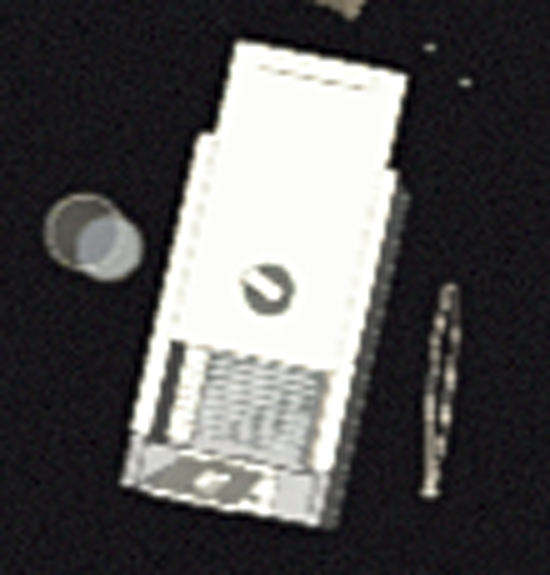

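The crop shows the lid open by about 50–70 mm, the catch at crop (268,290) and not in line, and the hasp open at the bottom. I'll move above it and look with the wrist camera.

Request:
drive_tool --rows "0.027 -0.033 0 0 0 0.7 100;0.027 -0.033 0 0 0 0.7 100;0.027 -0.033 0 0 0 0.7 100;0.027 -0.033 0 0 0 0.7 100;0.027 -0.033 0 0 0 0.7 100;0.027 -0.033 0 0 0 0.7 100;0.027 -0.033 0 0 0 0.7 100;0.027 -0.033 0 0 0 0.7 100;0.027 -0.033 0 0 0 0.7 100;0.027 -0.033 0 0 0 0.7 100;0.027 -0.033 0 0 0 0.7 100;0.027 -0.033 0 0 0 0.7 100;0.027 -0.033 0 0 0 0 100;0.027 -0.033 0 0 0 0 100;0 0 0 0 0 0 100"

```text
t: 1.98
tool_pos: [0.5936, 0.0958, 0.3018]
orientation: [-0.349, -3.121, 0.001]
force: [-1.2, 1.0, 0.0]
opening: 0.0926
```

```bash
python3 - <<'E'
from h import *
s=robot.read_state(); print(s['t'],s['tool_pos'],s['orientation'],s['q'])
c=robot.get_calibration('wrist'); print({k:np.array(v).round(3).tolist() for k,v in c.items()}); np.savez('w1.npz',**c)
im=snap('wrist','w1.png')
E
```

```text
1.975 [0.59355373 0.09582275 0.30177449] [-3.48872796e-01 -3.12107381e+00  1.25250332e-03] [ 7.50830512e-02  1.35109879e-01  1.48481957e+00 -5.84223542e-04
  1.52287299e+00 -1.27304966e+00]
{'K': [[309.707, 0.0, 321.069], [0.0, 309.707, 195.198], [0.0, 0.0, 1.0]], 'R': [[0.22, 0.975, -0.001], [0.942, -0.212, 0.259], [0.253, -0.058, -0.966]], 't': [-0.223, -0.568, 0.245]}
```

View pics/w1.png

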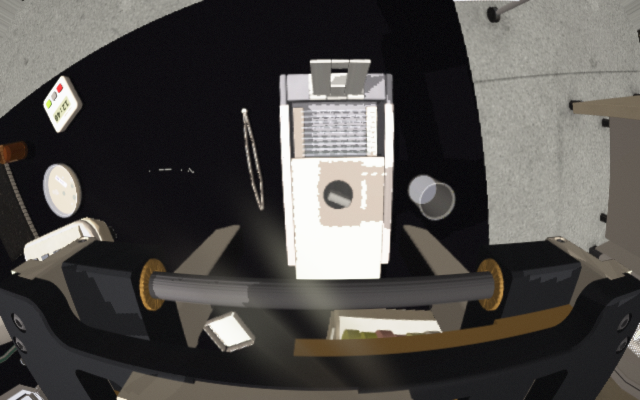

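The wrist view shows the case nearly upright in the picture. The hasp is at (340,75), the lid's front edge at v≈157, and the catch disc at (339,195) with its bar tilted. I'll zoom in for edges.

```bash
python3 - <<'E'
from h import *
im=cv2.imread('pics/w1.png')
c=np.hstack([cv2.resize(im[170:220,314:364],None,fx=8,fy=8,interpolation=cv2.INTER_CUBIC),cv2.resize(im[50:180,270:405],None,fx=3,fy=400/130,interpolation=cv2.INTER_CUBIC)]); cv2.imwrite('pics/crop2.png',c)
cal=dict(np.load('w1.npz'))
def P(u,v,z): return onz('wrist',u,v,z,cal)
for nm,u,v,z in [('lidTL',292,157,.064),('lidTR',384,157,.064),('lidBL',296,278,.064),('lidBR',380,278,.064),('catch',339,195,.0785),('stripL0',287,100,.069),('stripL1',289,264,.069),('stripR0',389,100,.069),('stripR1',388,264,.069),('blkL',280,76,.064),('blkR',392,76,.064)]:
  print(nm,P(u,v,z).round(4))
E
```

```text
lidTL [0.5589 0.0715 0.064 ]
lidTR [0.5798 0.1659 0.064 ]
lidBL [0.6985 0.0407 0.064 ]
lidBR [0.7216 0.1383 0.064 ]
catch [0.6059 0.1108 0.0785]
stripL0 [0.5003 0.0807 0.069 ]
stripL1 [0.676  0.0386 0.069 ]
stripR0 [0.5219 0.1818 0.069 ]
stripR1 [0.7021 0.1498 0.069 ]
blkL [0.4737 0.0789 0.064 ]
blkR [0.4977 0.1915 0.064 ]
```

View pics/crop2.png

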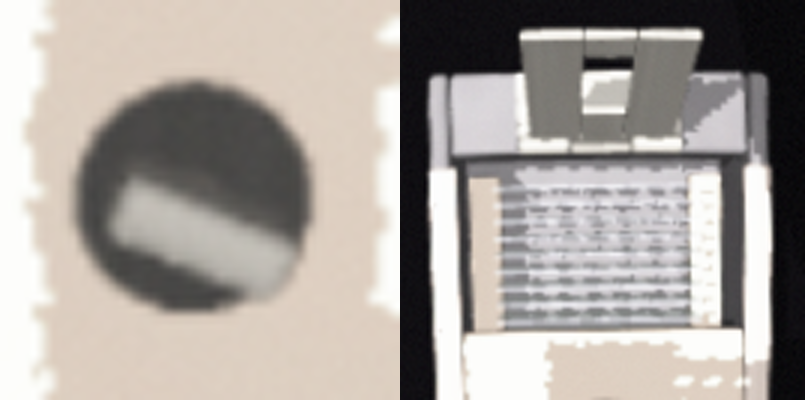

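```bash
python3 - <<'E'
from h import *
cal=dict(np.load('w1.npz'))
C=[(130,180),(298,245),(270,300),(110,238)]
W=np.array([onz('wrist',314+a/8,170+b/8,.086,cal) for a,b in C]); print(W.round(4)); m=W.mean(0); print(m)
print('len',np.linalg.norm(W[1]-W[0]),np.linalg.norm(W[2]-W[3]))
d=(W[1]+W[2]-W[0]-W[3])/2; print('yaw',np.degrees(np.arctan2(d[1],d[0])))
# disc centre on lid, hasp root edges
print('disc',onz('wrist',314+194/8,170+195/8,.064,cal))
for u,v in [(520,150),(690,150)]: print('hroot',onz('wrist',270+(u-400)/3,50+v*130/400,.0655,cal))
s=robot.read_state()
from scipy.spatial.transform import Rotation as R
print(R.from_rotvec(s['orientation']).as_matrix().round(3), s['tool_pos'])
E
```

```text
[[0.5994 0.1029 0.086 ]
 [0.6122 0.1217 0.086 ]
 [0.6185 0.1168 0.086 ]
 [0.6061 0.0988 0.086 ]]
[0.60907899 0.11004275 0.086     ]
len 0.02277810425129278 0.02182824979751584
yaw 55.49757233710165
disc [0.60899334 0.11016212 0.064     ]
hroot [0.5042997  0.10346538 0.0655    ]
hroot [0.51635684 0.15989496 0.0655    ]
[[-0.976  0.22  -0.002]
 [ 0.22   0.976  0.   ]
 [ 0.002 -0.    -1.   ]] [0.5927581  0.09727462 0.3018669 ]
```

Catch is at (0.609, 0.110) and about +68° from in line; the lid is open by about 56 mm. Next I align the jaws with it and go down.

Request:
drive_tool --rows "0.016 0.013 0 0 0 8.5 40;0 0 0 0 0 8.5 40;0 0 0 0 0 8.5 40;0 0 0 0 0 8.5 40;0 0 -0.01 0 0 8.5 40;0 0 -0.01 0 0 8.5 40;0 0 -0.02 0 0 8.5 40;0 0 -0.03 0 0 8.5 40;0 0 -0.03 0 0 0 40;0 0 -0.02 0 0 0 40;0 0 0 0 0 0 40"

```text
t: 3.4
tool_pos: [0.6071, 0.1119, 0.1808]
orientation: [1.461, -2.778, -0.002]
force: [0.1, 0.4, -0.6]
opening: 0.0371
```

```bash
python3 - <<'E'
from h import *
s=robot.read_state(); print(s['t'],s['tool_pos'],s['q'])
im=snap('wrist','w2.png')
print(proj('wrist',np.array([.609,.110,.0785])),proj('wrist',s['tool_pos']+[0,0,-.084]))
E
```

```text
3.4 [0.6070814  0.11188583 0.18078281] [ 9.91478523e-02  2.65094092e-01  1.56256499e+00  1.55248709e-04
  1.31776438e+00 -2.43988784e+00]
[316.73744298 228.38501613] [320.81941516 240.30249633]
```

View pics/w2.png

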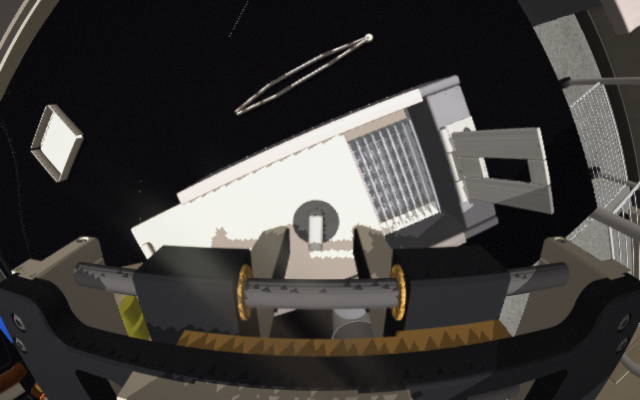

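The jaws straddle the catch (thumb piece at (316,230)) and are well aligned. I descend and grip it.

Request:
drive_tool --rows "0.002 -0.002 -0.015 0 0 0 40;0 0 -0.013 0 0 0 40;0 0 0 0 0 0 40;0 0 0 0 0 0 0;0 0 0 0 0 0 0;0 0 0 0 0 0 0;0 0 0 0 0 0 0" --squeeze 12

```text
t: 4.32
tool_pos: [0.6107, 0.1096, 0.1552]
orientation: [-1.461, 2.78, 0.0]
force: [-0.6, 1.2, 2.4]
opening: 0.0087
```

Gripped at 8.7 mm. Now I turn the catch −68°.

Request:
drive_tool --rows "0 0 0 0 0 -8.5 0;0 0 0 0 0 -8.5 0;0 0 0 0 0 -8.5 0;0 0 0 0 0 -8.5 0;0 0 0 0 0 -8.5 0;0 0 0 0 0 -8.5 0;0 0 0 0 0 -8.5 0;0 0 0 0 0 -8.5 0;0 0 0 0 0 0 0;0 0 0 0 0 0 0"

```text
t: 5.58
tool_pos: [0.6107, 0.1098, 0.1552]
orientation: [0.338, 3.123, 0.001]
force: [-2.3, 4.9, 2.9]
opening: 0.0089
```

Request:
drive_tool --rows "-0.0059 0.0013 0 0 0 0 0;-0.0059 0.0013 0 0 0 0 0;-0.0059 0.0013 0 0 0 0 0;-0.0059 0.0013 0 0 0 0 0;-0.0059 0.0013 0 0 0 0 0;-0.0059 0.0013 0 0 0 0 0;-0.0059 0.0013 0 0 0 0 0;-0.0059 0.0013 0 0 0 0 0;0 0 0 0 0 0 0" --squeeze 25

```text
t: 6.7
tool_pos: [0.5627, 0.1197, 0.1551]
orientation: [-0.343, -3.122, 0.0]
force: [-1.0, 2.7, 8.3]
opening: 0.0088
```

Request:
drive_tool --rows "-0.002 0.0004 0 0 0 0 0;-0.002 0.0004 0 0 0 0 0;0 0 0 0 0 0 0"

```text
t: 7.08
tool_pos: [0.5592, 0.1204, 0.1551]
orientation: [0.344, 3.123, -0.0]
force: [2.1, 2.3, 5.7]
opening: 0.0085
```

Request:
drive_tool --rows "-0.002 0.0004 0 0 0 0 0;-0.002 0.0004 0 0 0 0 0;0 0 0 0 0 0 0"

```text
t: 7.45
tool_pos: [0.5552, 0.1213, 0.1551]
orientation: [0.343, 3.123, -0.0]
force: [1.7, 1.7, 6.4]
opening: 0.0087
```

Request:
drive_tool --rows "-0.002 0.0004 0 0 0 0 0;-0.001 0.0002 0 0 0 0 0;0 0 0 0 0 0 0;0 0 0 0 0 0 0"

```text
t: 7.95
tool_pos: [0.5526, 0.1218, 0.1551]
orientation: [0.344, 3.122, -0.0]
force: [3.5, 1.8, 6.1]
opening: 0.0086
```

Request:
drive_tool --rows "-0.002 0.0004 0 0 0 0 0;0 0 0 0 0 0 0;0 0 0 0 0 0 0"

```text
t: 8.32
tool_pos: [0.5521, 0.1218, 0.1552]
orientation: [0.344, 3.118, 0.0]
force: [13.2, -0.3, -2.6]
opening: 0.0086
```

Request:
drive_tool --rows "-0.002 0.0004 0 0 0 0 0;0 0 0 0 0 0 0;0 0 0 0 0 0 0"

```text
t: 8.7
tool_pos: [0.5516, 0.1219, 0.1553]
orientation: [0.344, 3.114, 0.0]
force: [23.1, -1.5, -10.2]
opening: 0.0086
```

Contact force has risen to 23 N, so the lid is home. I relax, release, lift, and move behind the hasp with the fingers about 26 mm apart.

Request:
drive_tool --rows "0.003 -0.0007 0 0 0 0 0;0 0 0 0 0 0 28;0 0 0 0 0 0 28;0 0 0 0 0 0 28;0 0 0.02 0 0 0 28;0 0 0.03 0 0 0 28;0 0 0.04 0 0 0 28;-0.03 0.0066 0 0 0 0 28;-0.03 0.0066 0 0 0 0 28;-0.028 0.0062 0 0 0 0 28;-0.002 0 0 0 0 0 28;0 0 0 0 0 0 28"

```text
t: 10.2
tool_pos: [0.462, 0.1414, 0.246]
orientation: [0.343, 3.121, 0.001]
force: [0.9, 0.3, -0.5]
opening: 0.0257
```

```bash
python3 - <<'E'
from h import *
s=robot.read_state(); print(s['t'],s['tool_pos'],s['orientation'],s['opening'])
c=robot.get_calibration('wrist');np.savez('w3.npz',**c)
im=snap('wrist','w3.png'); snap('scene','s3.png')
for p in ([.553,.1218,.086],[.509,.1317,.0655],list(s['tool_pos']-[0,0,.084])): print(proj('wrist',np.array(p)))
E
```

```text
10.2 [0.46204627 0.14141607 0.24595574] [3.43021339e-01 3.12080206e+00 6.30013811e-04] 0.025729190499458227
[322.65180871 300.00382221]
[322.76363947 247.37632023]
[322.57880952 242.14659357]
```

View pics/w3.png

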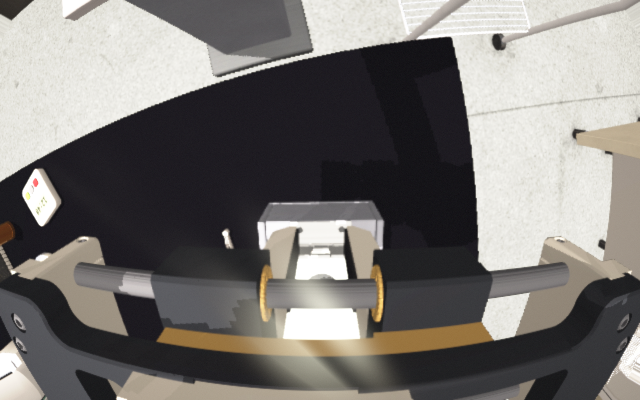

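The fingers straddle the hasp line at (322,248) and are centred on the case axis. I go down behind the hasp and push it upright.

Request:
drive_tool --rows "0 0 -0.02 0 0 0 28;0 0 -0.026 0 0 0 28;0 0 0 0 0 0 28;0.0078 -0.0017 0 0 0 0 28;0.0078 -0.0017 0 0 0 0 28;0.0078 -0.0017 0 0 0 0 28;0.0078 -0.0017 0 0 0 0 28;0.0078 -0.0017 0 0 0 0 28;0.002 -0.0005 0 0 0 0 28;0 0 0 0 0 0 28"

```text
t: 11.55
tool_pos: [0.5024, 0.1324, 0.1986]
orientation: [-0.344, -3.122, 0.0]
force: [0.6, 0.6, 0.4]
opening: 0.026
```

Request:
drive_tool --rows "0.0077 -0.0017 -0.0006 0 0 0 28;0.0076 -0.0016 -0.0018 0 0 0 28;0.0071 -0.0016 -0.003 0 0 0 28;0.0066 -0.0014 -0.0041 0 0 0 28;0.0058 -0.0013 -0.0051 0 0 0 28;0 0 0 0 0 0 28"

```text
t: 12.3
tool_pos: [0.5375, 0.1247, 0.1837]
orientation: [-0.344, -3.122, 0.0]
force: [-1.9, 1.0, 0.4]
opening: 0.0263
```

```bash
python3 - <<'E'
from h import *
s=robot.read_state(); print(s['t'],s['tool_pos'],s['force'])
im=snap('wrist','w4.png'); b=snap('scene','s4.png')
cv2.imwrite('pics/m4.png',np.vstack([im[170:400,100:540],cv2.resize(b[130:220,220:380],(440,248),interpolation=cv2.INTER_CUBIC)])[:,:,::-1])
E
```

```text
12.3 [0.53747502 0.12470611 0.18366178] [-1.9266043   1.04145754  0.38197758]
```

View pics/m4.png

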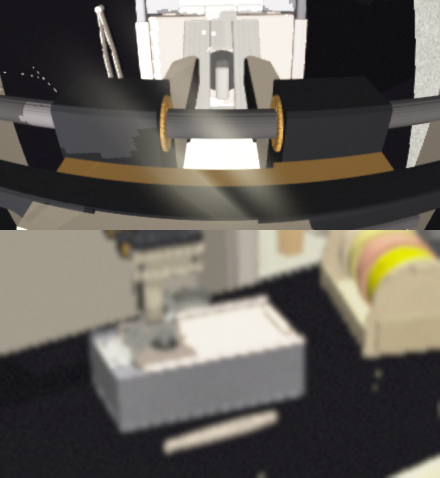

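The hasp is leaning forward under the fingers, and the catch stands in its slot (merged crop (222,80)). The lid looks shut in the scene view. I continue the arc down.

Request:
drive_tool --rows "0.005 -0.0011 -0.006 0 0 0 28;0.004 -0.0009 -0.0067 0 0 0 28;0.003 -0.0006 -0.0072 0 0 0 28;0.0018 -0.0004 -0.0075 0 0 0 28;0.0012 -0.0003 -0.003 0 0 0 28;0 0 0 0 0 0 28;0 0 0 0 0 0 28"

```text
t: 13.28
tool_pos: [0.5523, 0.1214, 0.154]
orientation: [0.344, 3.122, -0.0]
force: [-1.7, 1.3, 3.7]
opening: 0.0261
```

Request:
drive_tool --rows "0 0 -0.002 0 0 0 28;0 0 -0.001 0 0 0 28;0 0 0 0 0 0 28;0 0 0 0 0 0 28"

```text
t: 13.78
tool_pos: [0.5526, 0.1214, 0.1513]
orientation: [0.344, 3.122, -0.0]
force: [-2.8, -0.9, 7.2]
opening: 0.0263
```

The hasp is flat, with about 7 N up. I close on the thumb piece while pressing.

Request:
drive_tool --rows "0 0 0 0 0 0 0;0 0 0 0 0 0 0;0 0 0 0 0 0 0;0 0 0 0 0 0 0;0 0 -0.001 0 0 0 0" --squeeze 20

```text
t: 14.4
tool_pos: [0.5529, 0.1217, 0.1512]
orientation: [0.343, 3.121, 0.001]
force: [-5.9, -0.7, 18.0]
opening: 0.0086
```

Request:
drive_tool --rows "0 0 0 0 0 -8 0;0 0 0 0 0 -8 0;0 0 0 0 0 -8 0;0 0 0 0 0 -8 0;0 0 0 0 0 0 0"

```text
t: 15.02
tool_pos: [0.5531, 0.1217, 0.1513]
orientation: [1.193, 2.904, 0.002]
force: [-2.4, 0.2, 11.9]
opening: 0.0083
```

Turning smoothly; I continue to about −88°.

Request:
drive_tool --rows "0 0 0 0 0 -8 0;0 0 0 0 0 -8 0;0 0 0 0 0 -8 0;0 0 0 0 0 -8 0;0 0 0 0 0 -8 0;0 0 0 0 0 -8 0;0 0 0 0 0 -8 0;0 0 0 0 0 0 0;0 0 0 0 0 0 0"

```text
t: 16.15
tool_pos: [0.5532, 0.1216, 0.1513]
orientation: [2.415, 2.007, 0.003]
force: [-2.5, 0.2, 11.2]
opening: 0.0087
```

Turned 88°. I open, lift clear and look.

Request:
drive_tool --rows "0 0 0 0 0 0 25;0 0 0 0 0 0 25;0 0 0 0 0 0 25;0 0 0.01 0 0 0 25;0 0 0.02 0 0 0 25;0 0 0.04 0 0 0 25;0 0 0.05 0 0 0 25;-0.04 0 0.03 0 0 0 25;-0.04 0 0 0 0 0 25;0 0 0 0 0 0 25;0 0 0 0 0 0 25"

```text
t: 17.52
tool_pos: [0.4725, 0.1215, 0.3004]
orientation: [2.416, 2.007, 0.001]
force: [0.6, 0.4, -0.4]
opening: 0.0233
```

```bash
python3 - <<'E'
from h import *
s=robot.read_state(); print(s['t'],s['tool_pos'],s['force'])
im=snap('wrist','w5.png'); b=snap('scene','s5.png'); t=snap('top','t5.png')
cv2.imwrite('pics/m5.png',np.vstack([im[:,0:640],np.hstack([cv2.resize(b[140:210,230:360],(340,190),interpolation=cv2.INTER_CUBIC),cv2.resize(t[115:230,195:305],(300,190))])])[:,:,::-1])
print(proj('wrist',np.array([.553,.1218,.086])))
a=cv2.imread('pics/top0.png').astype(int); d=np.abs(a-t[:,:,::-1]).max(2)>60
n,l,st,c=cv2.connectedComponentsWithStats(d[100:270,185:520].astype(np.uint8))
print([(q[:5]+[185,100,0,0,0]).tolist() for q in st[1:] if q[4]>8])
E
```

```text
17.525 [0.47252745 0.12154283 0.30040675] [ 0.6194076   0.37460386 -0.36512265]
[401.47960195 172.36972289]
[[238, 123, 39, 26, 721], [243, 168, 11, 10, 63], [185, 172, 63, 98, 3854], [243, 188, 18, 21, 158]]
```

View pics/m5.png

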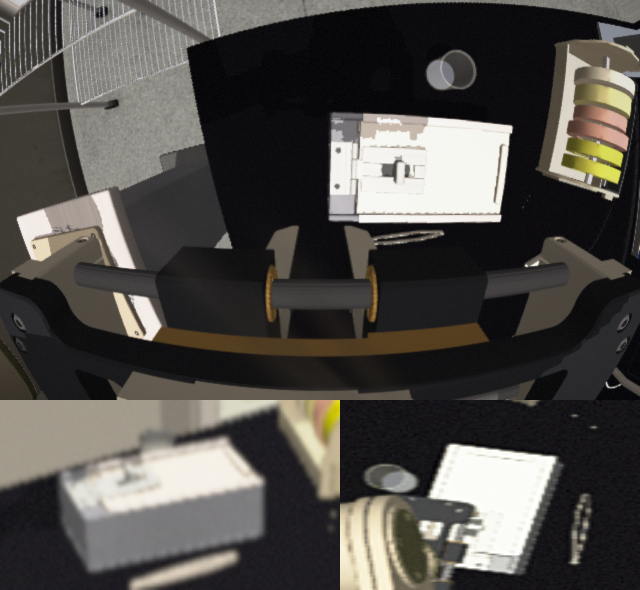

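The wrist view shows the hasp flat, the catch at (400,171) crossing the slot, and the lid against the block. The forceps and beaker have not moved. I'm handing in.

```bash
python3 -c "
from plant import robot
print(robot.close_job(), robot.read_state()['t'])"
```

```text
the job is handed in; nothing more can be done
the job is handed in; nothing more can be done
```

I shut and fastened the case, and handed the job in just after 17.5 s of the 64 s allowed. The hand-in gave no verdict.

- **Lid:** I gripped the catch, turned it about 68° back in line and pulled the lid in by it. The force rose to 23 N against the hasp-end block.
- **Hasp and catch:** I pushed the hasp over with the fingers on either side of its slot and held it flat with the fingertips. I then gripped the thumb piece, turned it −88° and let go.

**Last checks:** The final pictures, taken with the gripper clear and about 0 N at the wrist, show the hasp flat by itself, the catch across the slot and the lid against the block. The last gripped position was about 1 mm off the home position, inside the 4 mm limit. The forceps and beaker looked unmoved, and comparing the top view before and after showed changes only at the case and where the arm was in view. I did not measure the hasp's and catch's final angles from the pictures. The −88° is how far the tool turned. No check failed or disagreed.

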